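# Close, set and switch on the test kiln

### The job

Get the small test kiln ready to fire: first set its loose lid gently on top, centred on the kiln and lying flat, and let go of it. Then turn the black dial on the control unit until its white pointer lines up with the red mark, and only after that turn the red power switch clockwise until it clicks over and rests pointing at the green dot. Leave the lid and dial as set, and do not knock the cups, bowls, jar, prop or brush about.

Things in the scene. Friction and masses are not known exactly. Their poses are not given: they have to be found in the camera images.
- lid_handle (a point): Loose round kiln lid (cream disc, 204 mm across, 26 mm thick, steel band, 0.4 to 0.75 kg) lying flat on the table. This point is the centre of its wooden bar handle: bar 18 mm wide (along the point's x), 104 mm long (along the point's y), 20 mm high; the point lies 66 mm above the lid's underside and 40 mm above its top face, on the lid's axis. 30 mm of clear space under the bar, save for two 12 mm posts 44 mm either side of the middle. Its z is up.
- lid_bottom (a point): Centre of the lid's underside; same axes as the handle.
- kiln_mouth (a point): Round test kiln, fixed to the table, 210 mm across, 150 mm high, cream brick with steel bands, open on top (hole 138 mm across). This point is the centre of the mouth, level with the flat top rim; with the lid on, lid_bottom lies on it.
- unit: Grey control unit, a fixed flat-topped box 150 mm (x, depth) by 220 mm (y) by 75 mm high; origin at the centre of its underside, x away from the robot side, z up. Dial on its +y half, switch on its -y half.
- dial_grip (a point): Middle of the dial's bar grip, on its vertical turning axis, 111 mm above the table. Black knob 50 mm across at the foot, with an upright bar grip 14 mm thick, 47 mm long, whose top is 12 mm above and foot 23 mm below this point. The point's x axis runs along the bar to the white pointer's end, z up.
- dial (a joint): Angle of the dial (rad), positive anticlockwise seen from above; at 0 the pointer points along the unit's +x. Range -2.1 to 2.1. Stays where it is left; light friction, 0.04 N m.
- dial_tip (a point): Point on the line of the dial's white pointer, 34 mm from the axis, 3 mm beyond the pointer's visible end.
- index_ring: Thin dark fixed ring (68 to 89 mm across) lying flat round the dial, with one red mark; origin on the dial's axis on top of the unit. Its +x axis points from the dial's axis to the red mark, so the dial must read the yaw of this ring relative to the unit.
- red_mark (a point): Red mark on the ring, 5 mm wide, this point 34 mm from the dial's axis.
- switch_grip (a point): Middle of the red power switch's bar grip, on its vertical axis, 111 mm above the table. Knob 46 mm across at the foot on a yellow disc, upright bar grip 14 mm thick, 44 mm long, whose top is 12 mm above and foot 23 mm below this point. The point's x axis runs along the bar to its white pointer's end, z up.
- power_switch (a joint): Angle of the switch (rad), positive clockwise seen from above. 0 = off (white dot; pointer 0.525 rad to the +y side of the unit's x axis), 1.05 = on (green dot; 0.525 rad to the -y side), both hard stops. A sprung detent holds it on either stop: it resists with about 0.18 N m at first, less and less up to the half-way point at about 0.52, beyond which it snaps over to the far stop.
- teacup_a: Beige teacup, 72 mm across, 85 mm high, standing; bystander. Origin at the centre of its foot.
- teacup_b: Pink teacup, the same size; bystander.
- bowl_a: Black bowl, 120 mm across, 60 mm high; bystander.
- bowl_b: Beige bowl, the same size; bystander.
- glaze_jar: Blue jar with a white cap, 70 mm across, 90 mm high; bystander.
- kiln_prop: Cream upright kiln prop, 40 x 40 x 90 mm; bystander.
- glaze_brush: Brush, 200 mm long, lying on the table; bystander.
- lid: The whole lid described at lid_handle; origin at the centre of its underside.
- kiln: The whole kiln described at kiln_mouth; origin at the centre of its underside.

How it is judged:
By the outcome, as a careful person would: the job done as asked, in the order asked, and still so for the second after the job is handed in, with the robot touching nothing.
It also fails if it takes over 72 s, if anything falls off the work surface, if the arm or the gripper's body presses on something with over 40 N, if the wrist force passes 120 N, or if a joint passes its speed limit or range.

### The arm

A 6-joint arm with a two-finger parallel gripper is mounted at the origin on the work surface. World frame = base frame: x ahead of the robot, y to its left, z up, the work surface at z = 0. Lengths are in m, angles in rad, forces in N, time in s.
With the tool pointing down it reaches from about 0.275 to 0.825 m from the base axis. Payload 4.9 kg.
Tool frame: the origin (TCP) lies midway between the tips of the shut fingers; the grasp point (between the pads) lies 19 mm behind it (bot.grip_depth is the distance from the TCP to the grasp point, in m); y points along the fingers, x is the direction in which the jaws open and shut, and the axes are right-handed (so a half turn about y gives the same grasp; the last joint's range is limited). The gripper opens to 85 mm and grips with 20 to 120 N. Pads are 22 mm wide; open, the fingers measure 114 mm over their backs; the gripper's body (76 mm by 85 mm) begins 54 mm behind the grasp point. The pads swing forward as they close: fully open they stand 13 mm farther back than shut.
Start: joints at [-1.348, 0.326, -0.193, 1.052, 0, 1.437], TCP at [0.192, -0.515, 0.231] pointing down, gripper open.
Joint ranges: [-2.65, 2.65], [-0.97, 1.79], [-1.3, 1.35], [-1.93, 2.1], [-1.47, 1.37], [-3.14, 3.14]. Speed limits (rad/s): [2.57, 2.57, 3.14, 3.14, 3.14, 3.14].

### API

Orientations are given as a unit quaternion [w, x, y, z].
In Python, from cell import bot gives the robot as it stands. Calls block until the motion is done:
- bot.move_pose(position, orientation): joint-space move of the TCP to a pose.
- bot.move_linear(position, speed=0.15, rotation=None, until_force=None): straight line of the TCP; rotation=None keeps the orientation; speed is the mean speed in m/s. With until_force (N) it stops when the force on the tool has changed by that much, and returns True; else False.
- bot.goto_joints(angles): joint-space move.
- bot.set_gripper(opening, grasp_force=None): opening from 0.0 (shut) to 1.0 (fully open); grasp_force is the grip in N (None keeps the last); returns when the fingers have stopped.
- bot.wait(seconds).
- bot.solve_ik(position, orientation): joint angles nearest the present ones, or None.
- bot.camera(name): name is "scene" or "top"; returns the picture (400x640x3 uint8, red, green, blue); there is no depth.
- bot.calibration(name): a dict with "mtx" (3x3 intrinsics, pixels), "k1" (the pictures are not rectified: a ray, as slopes to the right and down, at radius r is drawn at 1 + k1 r^2 times it, then the intrinsics apply), "extrinsics" (4x4, takes a point from world to camera coordinates). Camera axes: x right, y down, z forward; pixel columns grow to the right and rows downward; lengths in m; the calibration is good to about 2 mm. A picture is of the moment at which its call begins. calibration takes no time and is no camera call.
A pose or a line that the arm cannot do raises bot.PlanningError and nothing moves.
- bot.close_job(): hands the job in, once; it reports no verdict.
Trained networks look in the newest picture that a camera, given by its name, has taken for a name from the list of things; names that differ only in an ending like _2 or _b are one class to them, and where a whole thing is asked for, a point or a joint stands for the part that bears it (a point fixed in the world has none). Each returns a list of dicts, best first, with "confidence" (0 to 1); they miss things now and then, are a little off and sometimes report something else, mostly with a low value. They report only what shows in the picture. A call takes as long as a camera call.
- bot.search_frame(camera, thing): "bbox" ([left, top, width, height] in pixels, round what is visible of it).
Readings, each from a call of its own:
- bot.read_clock(): time.
- bot.read_joint_positions(): joint angles.
- bot.read_joint_vel(): joint speeds.
- bot.read_joint_efforts(): joint torques, N m.
- bot.read_position(): TCP position.
- bot.read_tool_rot(): TCP orientation.
- bot.read_ft_force(): force on the tool from outside, world axes, zero at the start.
- bot.read_moment(): the same for the moment, N m.
- bot.read_gripper_width(): opening from 0.0 (shut) to 1.0 (fully open).
Only numpy, scipy, OpenCV 4.12 (cv2) and the standard library are available. Lean on these libraries where they do the work, as an engineer would, in place of code of your own. Each camera call takes 0.05 s, during which the arm holds its last target.

## Working session

There is one attempt and no reset: what is moved stays moved. The work goes in short steps, each a Python script; the robot and the scene stay as the last script left them, time stands still between calls to the robot, and variables do not carry over. Pictures are saved under pics/ and viewed, and the job is handed in when it is done.

```bash
ls; mkdir -p pics
python3 - <<'E'
from cell import bot
import cv2
for n in ["scene","top"]:
    im=bot.camera(n); cv2.imwrite(f"pics/{n}0.png",im[:,:,::-1]); c=bot.calibration(n); print(n,c)
    for t in ["lid","lid_handle","kiln","unit","dial","power_switch","red_mark","dial_tip","index_ring","teacup_a","bowl_a","glaze_jar","kiln_prop","glaze_brush"]:
        print(t,[(d['bbox'],round(d['confidence'],2)) for d in bot.search_frame(n,t)][:3])
print(bot.read_clock(), bot.read_tool_rot(), bot.grip_depth)
E
```

```text
pics
scene {'mtx': array([[459.2569238 ,   0.        , 314.75504444],
       [  0.        , 459.2569238 , 203.18278569],
       [  0.        ,   0.        ,   1.        ]]), 'k1': 0.034113490800567935, 'extrinsics': array([[ 0.82097939,  0.57083363, -0.01190802, -0.42900138],
       [ 0.33030872, -0.49185891, -0.80558734, -0.08508481],
       [-0.46571342,  0.65743728, -0.59235736,  1.96668504],
       [ 0.        ,  0.        ,  0.        ,  1.        ]])}
lid [([337.1, 170.9, 45.4, 32.4], 0.7), ([304.9, 197.6, 22.0, 14.6], 0.28)]
lid_handle [([333.9, 170.0, 52.3, 33.7], 0.94)]
kiln [([234.1, 237.9, 72.1, 78.3], 0.88)]
unit [([268.5, 188.7, 70.5, 57.5], 0.78)]
dial []
power_switch [([233.1, 239.6, 74.7, 78.2], 0.66), ([286.2, 209.6, 9.5, 12.5], 0.56)]
red_mark []
dial_tip [([307.6, 188.7, 12.4, 21.7], 0.5)]
index_ring []
teacup_a [([369.9, 212.3, 20.1, 29.5], 0.72), ([344.3, 247.6, 15.7, 21.2], 0.55)]
bowl_a [([171.3, 285.1, 44.7, 35.7], 0.73), ([366.1, 144.9, 22.3, 19.0], 0.65), ([334.0, 172.7, 51.7, 32.3], 0.18)]
glaze_jar [([301.1, 161.2, 14.6, 20.0], 0.61)]
kiln_prop [([322.5, 1
[... 814 characters left out ...]
5)]
power_switch [([338.2, 206.9, 11.8, 14.8], 0.7)]
red_mark [([301.4, 194.5, 18.5, 24.4], 0.69), ([207.9, 170.1, 60.7, 63.6], 0.5)]
dial_tip [([307.3, 198.3, 12.8, 13.3], 0.75), ([209.4, 173.3, 58.3, 55.7], 0.52)]
index_ring [([300.4, 190.9, 25.4, 29.1], 0.81), ([308.2, 198.1, 13.6, 13.9], 0.22)]
teacup_a [([349.3, 112.0, 21.7, 25.0], 0.97)]
bowl_a [([465.7, 197.1, 39.2, 35.9], 0.96), ([142.4, 202.9, 34.5, 33.7], 0.86), ([286.2, 123.6, 21.0, 25.7], 0.59)]
glaze_jar [([240.0, 253.3, 23.5, 21.4], 0.62)]
kiln_prop [([199.5, 254.3, 17.8, 16.6], 0.77)]
glaze_brush [([381.8, 239.8, 50.5, 45.4], 0.7), ([207.6, 169.2, 63.1, 59.9], 0.26)]
1.5 [ 0.58078891 -0.5807779   0.40334939 -0.40334916] 0.0187
```

Run:
```python
import cv2
t=cv2.imread("pics/top0.png");s=cv2.imread("pics/scene0.png")
cv2.imwrite("pics/t_all.png",cv2.resize(t[90:310,120:520],None,fx=2,fy=2,interpolation=cv2.INTER_CUBIC))
a=cv2.resize(t[175:255,285:375],None,fx=8,fy=7.5,interpolation=cv2.INTER_CUBIC)
cv2.imwrite("pics/t_unit.png",cv2.resize(t[180:250,285:375],None,fx=8,fy=8,interpolation=cv2.INTER_CUBIC))
cv2.imwrite("pics/t_lid.png",cv2.resize(t[165:240,200:280],None,fx=8,fy=8,interpolation=cv2.INTER_CUBIC)[:600])
cv2.imwrite("pics/s_all.png",cv2.resize(s[130:330,150:410],None,fx=3,fy=3,interpolation=cv2.INTER_CUBIC))
```

```text
(no output)
```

View pics/t_all.png

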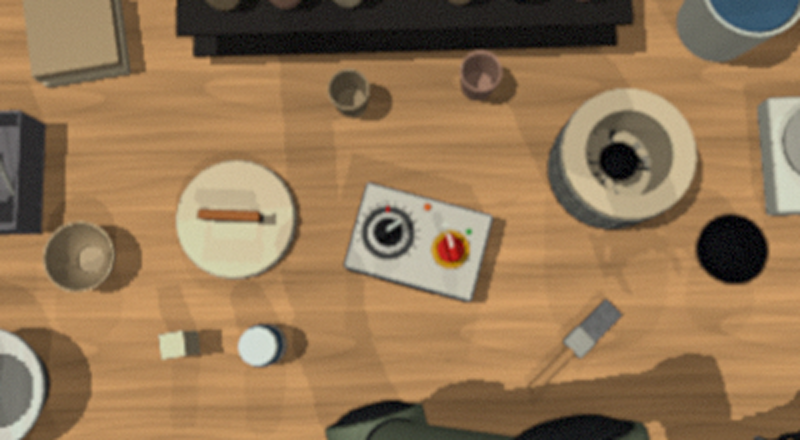

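View pics/t_unit.png

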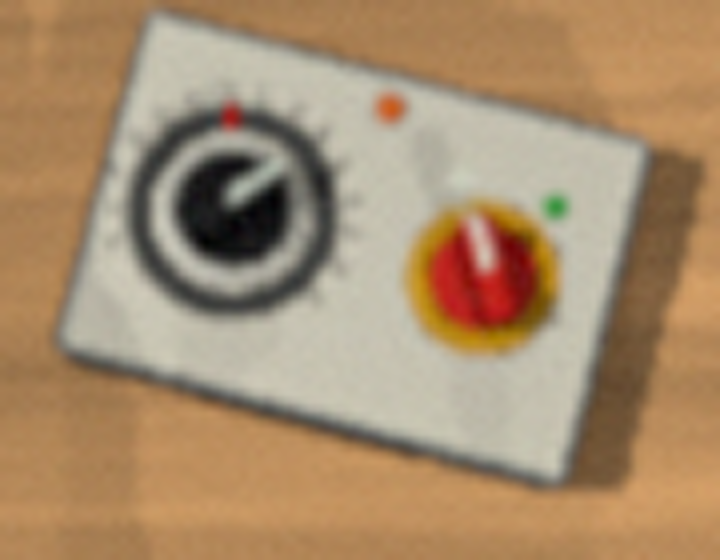

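View pics/t_lid.png

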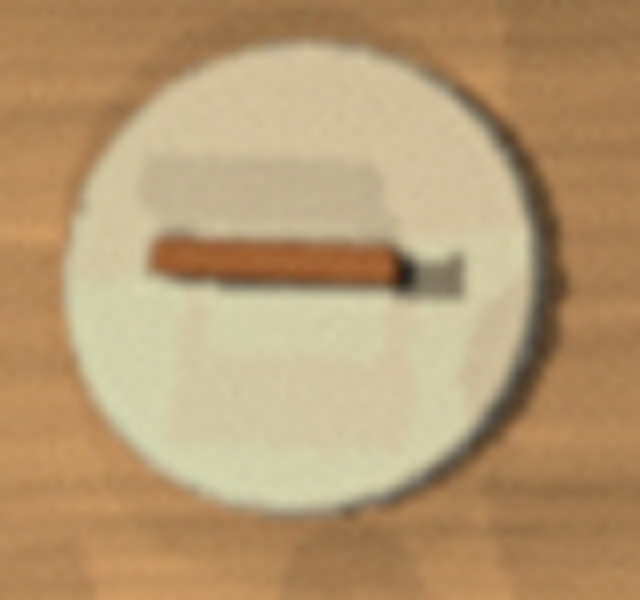

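View pics/s_all.png

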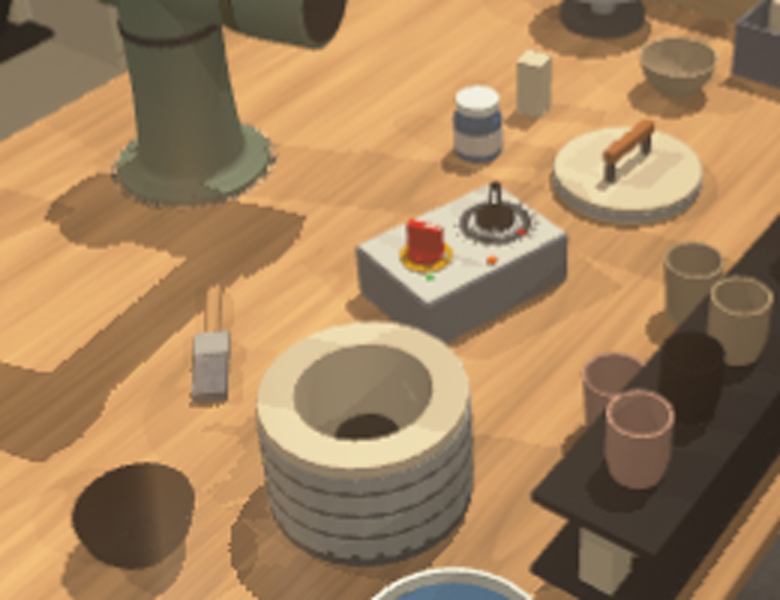

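The top view shows the lid at about (238,200) px with its bar along the image's horizontal, the kiln at (432,168), and the dial at (314,206) with its pointer to the upper right and the red mark at the top. The switch is at (344,214), pointing at the white dot. Next I'll compute positions from these.

```bash
cat > h.py <<'E'
import numpy as np, cv2
from scipy.optimize import least_squares
from cell import bot
C={n:bot.calibration(n) for n in("scene","top")}
def back(n,uv,z):
    c=C[n];uv=np.asarray(uv,float).reshape(-1,1,2)
    p=cv2.undistortPoints(uv,c["mtx"],np.array([c["k1"],0,0,0,0.]))[:,0]
    R=c["extrinsics"][:3,:3];t=c["extrinsics"][:3,3]
    o=-R.T@t; d=np.c_[p,np.ones(len(p))]@R
    return (o+d*((z-o[2])/d[:,2])[:,None])
def proj(n,P):
    c=C[n];E=c["extrinsics"]
    return cv2.projectPoints(np.asarray(P,float).reshape(-1,3),cv2.Rodrigues(E[:3,:3])[0],E[:3,3],c["mtx"],np.array([c["k1"],0,0,0,0.]))[0][:,0]
def crop(x0,y0,s,uv): # zoomed -> full px
    return (np.asarray(uv,float)+.5)/s-.5+[x0,y0]
def circ(pts,r=None):
    f=(lambda q:np.hypot(*(pts[:,:2]-q[:2]).T)-(q[2] if r is None else r))
    s=least_squares(f,[*pts[:,:2].mean(0),.1 if r is None else r],loss='soft_l1',f_scale=.002)
    return s.x, np.sqrt(np.median(s.fun**2))
def save(n,im,box=None,s=1):
    if box: x,y,w,h=box; im=im[y:y+h,x:x+w]
    cv2.imwrite(f"pics/{n}.png",cv2.resize(im[:,:,::-1],None,fx=s,fy=s,interpolation=cv2.INTER_CUBIC))
E
python3 - <<'E'
from h import *
# manual unit points
U=lambda *p: back("top",crop(285,180,8,p),0.075)
c=U((152,12),(648,145),(565,483),(62,345)); print("corners",c.round(4))
print("edges",[np.linalg.norm(c[i]-c[i-1]).round(4) for i in range(4)])
e=c[0]-c[1]; print("yaw from y edges", np.arctan2(-(c[0]-c[1])[0],(c[0]-c[1])[1]), np.arctan2(-(c[3]-c[2])[0],(c[3]-c[2])[1]), "x edges",np.arctan2(*(c[0]-c[3])[[1,0]]),np.arctan2(*(c[1]-c[2])[[1,0]]))
print("unit centre",c.mean(0))
ring=U((130,212),(337,212),(233,108),(233,315)); print("ring",ring.round(4), ring[:2].mean(0),ring[2:].mean(0))
m=U((231,117))[0];print("mark",m, np.arctan2(*(m-ring.mean(0))[[1,0]]))
print("switch disc",U((406,278),(560,278),(482,202),(482,355)).mean(0))
for z in(.098,.123):
  p=back("top",crop(285,180,8,[(228,200),(285,160)]),z); print("ptr",z,p.round(4),np.arctan2(*(p[1]-p[0])[[1,0]]))
p=back("top",crop(285,180,8,[(490,268),(474,215)]),.123);print("sw ptr",p.round(4),np.arctan2(*(p[1]-p[0])[[1,0]]))
H=back("top",crop(200,165,8,[(150,257),(402,264),]),.076);print("handle",H.round(4),np.linalg.norm(H[1]-H[0]),H.mean(0),np.arctan2(*(H[0]-H[1])[[1,0]]))
t=cv2.imread("pics/top0.png");hsv=cv2.cvtColor(t,cv2.COLOR_BGR2HSV)
for name,(x,y,w,h),z,r in(("lid",(200,165,80,75),.026,.102),("kiln",(385,125,95,85),.15,.105)):
  sub=hsv[y:y+h,x:x+w]; mask=((sub[...,1]<92)&(sub[...,2]>130)).astype(np.uint8)*255
  cv2.imwrite(f"pics/m_{name}.png",cv2.resize(mask,None,fx=5,fy=5))
  ct=max(cv2.findContours(mask,cv2.RETR_EXTERNAL,cv2.CHAIN_APPROX_NONE)[0],key=cv2.contourArea)
  P=back("top",ct[:,0]+[x,y],z); print(name,circ(P),circ(P,r))
E
```

```text
corners [[ 0.5829  0.0676  0.075 ]
 [ 0.522  -0.137   0.075 ]
 [ 0.3837 -0.098   0.075 ]
 [ 0.4448  0.1068  0.075 ]]
edges [np.float64(0.1436), np.float64(0.2135), np.float64(0.1437), np.float64(0.2137)]
yaw from y edges -0.28935908936851157 -0.2902078231633884 x edges -0.2771572757573665 -0.27524782872595643
unit centre [ 0.48334109 -0.01515239  0.075     ]
ring [[ 0.4992  0.078   0.075 ]
 [ 0.4971 -0.0076  0.075 ]
 [ 0.5416  0.0346  0.075 ]
 [ 0.4555  0.0363  0.075 ]] [0.49816361 0.03521809 0.075     ] [0.49856865 0.03540469 0.075     ]
mark [0.53786537 0.03546261 0.075     ] 0.003828453487931212
switch disc [ 0.46831786 -0.06685818  0.075     ]
ptr 0.098 [[0.5005 0.0367 0.098 ]
 [0.5164 0.0131 0.098 ]] -0.9783835441396541
ptr 0.123 [[0.4976 0.0359 0.123 ]
 [0.5132 0.0128 0.123 ]] -0.9783835441396543
sw ptr [[ 0.468  -0.0676  0.123 ]
 [ 0.4893 -0.0619  0.123 ]] 0.26194226668291004
handle [[0.5369 0.3515 0.076 ]
 [0.5315 0.2468 0.076 ]] 0.1048355853787559 [0.53421431 0.29918983 0.076     ] 1.5188183914298548
lid (array([0.53461012, 0.3005589 , 0.10110819]), np.float64(0.0008578940321518486)) (array([0.53454812, 0.30051283, 0.102     ]), np.float64(0.0011688519238917533))
kiln (array([ 0.60725103, -0.34792623,  0.10423359]), np.float64(0.0006407858465701238)) (array([ 0.60726846, -0.34793611,  0.105     ]), np.float64(0.0008682711537435238))
```

Run:
```python
import cv2,numpy as np
a=cv2.imread("pics/m_lid.png");b=cv2.imread("pics/m_kiln.png");b=cv2.resize(b,(a.shape[1],a.shape[0]));cv2.imwrite("pics/m.png",np.hstack([a,b]))
```

```text
(no output)
```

View pics/m.png

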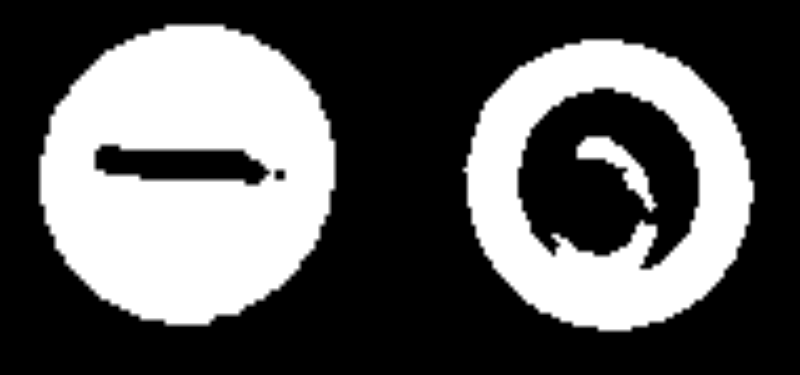

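Run:
```python
from h import *
for z in (.0,.05,.1,.15,.2,.25,.3): print(z, back("scene",[(327.7,295)],z)[0,:2].round(3), back("top",[(436,101)],z)[0,:2].round(3))
from scipy.spatial.transform import Rotation as R
q=bot.read_tool_rot(); print(R.from_quat(np.roll(q,-1)).as_matrix().round(3)); print(bot.read_gripper_width(),bot.read_ft_force(), bot.read_clock())
def Q(a):
    x=np.array([np.cos(a),np.sin(a),0]);y=np.array([0,0,-1.]);z=np.cross(x,y)
    return np.roll(R.from_matrix(np.c_[x,y,z]).as_quat(),1)
for nm,p,a in(("lid",(.5345,.3003,.047),-.052),("lidup",(.5345,.3003,.3),-.052),("kil",(.607,-.348,.2),-.052),("dial",(.4984,.0353,.096),-.978+1.571),("dial1",(.4984,.0353,.096),1.571),("sw",(.468,-.067,.096),.262+1.571),("sw",(.468,-.067,.096),.262+.52),("mid",(.48,0,.33),-.052)):
  for k in(0,np.pi): 
    s=bot.solve_ik(list(p),Q(a+k)); print(nm,k, None if s is None else np.round(s,2))
```

```text
0.0 [ 0.751 -0.257] [ 0.878 -0.412]
0.05 [ 0.776 -0.295] [ 0.859 -0.397]
0.1 [ 0.801 -0.333] [ 0.84  -0.382]
0.15 [ 0.826 -0.371] [ 0.82  -0.367]
0.2 [ 0.851 -0.409] [ 0.801 -0.352]
0.25 [ 0.876 -0.448] [ 0.782 -0.337]
0.3 [ 0.901 -0.486] [ 0.763 -0.322]
[[ 0.349  0.     0.937]
 [-0.937  0.     0.349]
 [-0.    -1.     0.   ]]
0.9952495887153288 [-0.59083508  1.25366635 -0.3144782 ] 1.5
lid 0 [ 0.39  0.61 -0.24  0.71  0.    2.01]
lid 3.141592653589793 [ 0.39  0.61 -0.24  0.71  0.   -1.13]
lidup 0 [0.39 0.42 0.11 1.27 0.   2.01]
lidup 3.141592653589793 [ 0.39  0.42  0.11  1.27  0.   -1.13]
kil 0 [-0.63  0.63  0.22  1.16  0.    1.  ]
kil 3.141592653589793 [-0.63  0.63  0.22  1.16  0.   -2.14]
dial 0 [-0.08  0.37 -0.51  0.69  0.    0.9 ]
dial 3.141592653589793 [-0.08  0.37 -0.51  0.69  0.   -2.24]
dial1 0 [-0.08  0.37 -0.51  0.69  0.   -0.08]
dial1 3.141592653589793 [-0.08  0.37 -0.51  0.69  0.    3.06]
sw 0 [-0.3   0.33 -0.58  0.66  0.   -0.56]
sw 3.141592653589793 [-0.3   0.33 -0.58  0.66  0.    2.58]
sw 0 [-0.3   0.33 -0.58  0.66  0.    0.49]
sw 3.141592653589793 [-0.3   0.33 -0.58  0.66  0.   -2.65]
mid 0 [-0.15  0.15 -0.18  1.25  0.    1.47]
mid 3.141592653589793 [-0.15  0.15 -0.18  1.25  0.   -1.67]
```

```bash
cat >> h.py <<'E'
from scipy.spatial.transform import Rotation as R
def Q(a):
    x=np.array([np.cos(a),np.sin(a),0]);y=np.array([0,0,-1.]);z=np.cross(x,y)
    return np.roll(R.from_matrix(np.c_[x,y,z]).as_quat(),1)
E
python3 - <<'E'
from h import *
a=-.052
bot.move_pose([.5344,.3003,.2],Q(a)); print(bot.read_clock(),bot.read_position().round(4),bot.read_ft_force().round(2))
save("pre",bot.camera("top"),(180,140,200,140),4)
print(bot.move_linear([.5344,.3003,.049],speed=.15,until_force=8))
print(bot.read_position().round(4),bot.read_ft_force().round(2))
bot.set_gripper(0.0,grasp_force=60); print(bot.read_gripper_width(),bot.read_ft_force().round(2),bot.read_clock())
save("grip",bot.camera("scene"),(290,130,140,100),5)
E
```

```text
4.6 [0.5348 0.2995 0.2   ] [ 0.04  0.63 -0.06]
False
[0.5352 0.3006 0.05  ] [0.23 0.56 1.12]
0.19867251962282428 [0.71 0.58 3.5 ] 6.4333
```

View pics/grip.png

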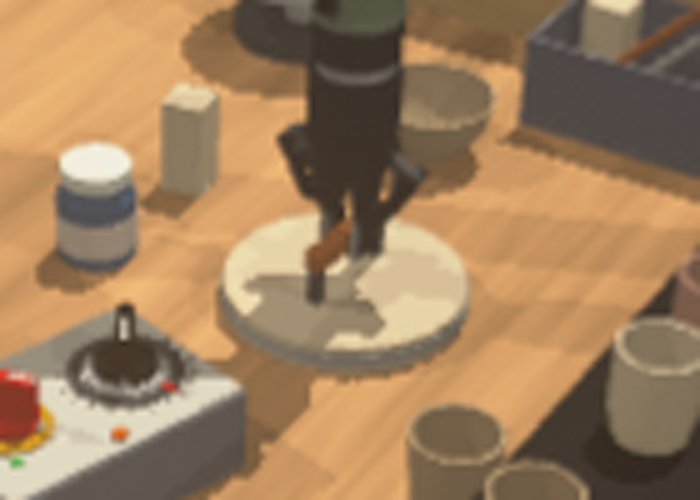

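The scene view shows the fingers on the handle bar at its middle, around (340,240) in the crop, and the lid still flat. I'll lift it, carry it over, and check before lowering.

Run:
```python
from h import *
bot.move_linear([.5344,.3003,.26],speed=.15); print(bot.read_ft_force().round(2),bot.read_gripper_width())
bot.move_linear([.50,.0,.30],speed=.25)
bot.move_linear([.607,-.348,.28],speed=.25)
bot.move_linear([.607,-.348,.235],speed=.15)
bot.wait(.3)
print(bot.read_clock(),bot.read_position().round(4),bot.read_ft_force().round(2),bot.read_moment().round(3),bot.read_gripper_width())
s=bot.camera("scene");t=bot.camera("top")
save("cs",s,(210,180,130,150),4); save("ct",t,(350,90,150,130),4)
save("cs_raw",s);save("ct_raw",t)
```

```text
[ 0.44  0.73 -5.19] 0.20094752937586235
11.7667 [ 0.6075 -0.3483  0.2362] [ 0.47 -0.21 -7.08] [ 0.011  0.018 -0.028] 0.2011997821731303
```

View pics/cs.png

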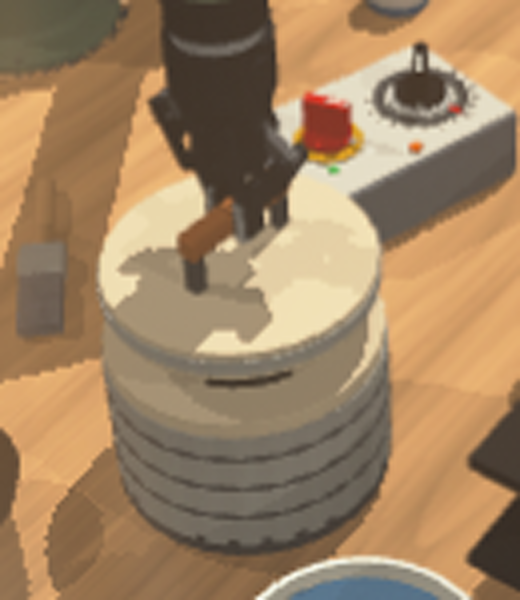

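View pics/ct.png

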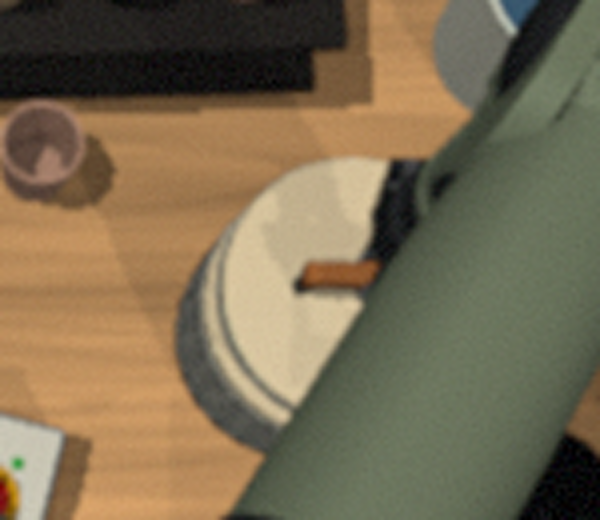

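The lid hovers level above the kiln. I'll compare the kiln and lid centres in both cameras before lowering.

Run:
```python
from h import *
def fit(n,f,box,z,r,pred,tol=6):
    im=cv2.imread(f"pics/{f}.png");hsv=cv2.cvtColor(im,cv2.COLOR_BGR2HSV)
    x,y,w,h=box;sub=hsv[y:y+h,x:x+w]
    m=((sub[...,1]<int(110))&(sub[...,2]>135)).astype(np.uint8)*255
    m=cv2.morphologyEx(m,cv2.MORPH_OPEN,np.ones((3,3),np.uint8))
    ct=max(cv2.findContours(m,cv2.RETR_EXTERNAL,cv2.CHAIN_APPROX_NONE)[0],key=cv2.contourArea)
    P=back(n,ct[:,0]+[x,y],z); d=np.hypot(*(P[:,:2]-pred).T)
    k=abs(d-r)<tol/1000; c=circ(P[k],r); print(f,k.sum(),len(P),c, circ(P[k]))
    cv2.drawContours(sub:=im[y:y+h,x:x+w].copy(),[ct],-1,(0,0,255),1);cv2.imwrite(f"pics/dbg_{f}.png",cv2.resize(sub,None,fx=4,fy=4))
k=np.array([.607,-.348])
fit("scene","scene0",(225,230,90,90),.15,.105,k)
fit("scene","cs_raw",(225,210,90,80),.213,.102,k)
fit("top","ct_raw",(385,120,100,90),.213,.102,k)
fit("scene","scene0",(325,160,70,60),.026,.102,np.array([.5345,.3003]))
```

```text
scene0 104 178 (array([ 0.61014874, -0.35158904,  0.105     ]), np.float64(0.0008492715978060583)) (array([ 0.61031344, -0.35178309,  0.1052252 ]), np.float64(0.0009072662741743233))
cs_raw 105 458 (array([ 0.61098899, -0.35143233,  0.102     ]), np.float64(0.0007066770955625606)) (array([ 0.61099817, -0.35122594,  0.10249722]), np.float64(0.00077983350751612))
ct_raw 46 187 (array([ 0.60675033, -0.34363386,  0.102     ]), np.float64(0.0007271900923121575)) (array([ 0.60828234, -0.34229686,  0.10017375]), np.float64(0.0005827080667640199))
scene0 92 155 (array([0.53739115, 0.29768068, 0.102     ]), np.float64(0.0014219122598457812)) (array([0.53735729, 0.29750478, 0.10119521]), np.float64(0.001314304552646904))
```

Run:
```python
import cv2,numpy as np
a=[cv2.resize(cv2.imread(f"pics/dbg_{f}.png"),(260,260)) for f in("scene0","cs_raw","ct_raw")];cv2.imwrite("pics/dbg.png",np.hstack(a))
```

```text
(no output)
```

View pics/dbg.png

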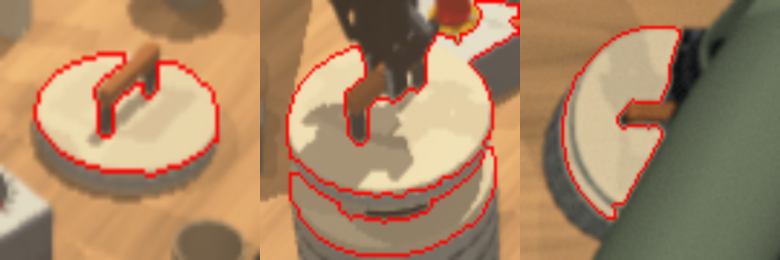

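The scene camera gives a lid-to-kiln offset of (0.8, 0.2) mm. The top-camera contour picked up the kiln rim showing below the lid on the left, so I'm discarding its y value. Lowering now.

Run:
```python
from h import *
bot.move_linear([.6066,-.3481,.212],speed=.08)
r=bot.move_linear([.6066,-.3481,.194],speed=.02,until_force=4)
print(r,bot.read_position().round(4),bot.read_ft_force().round(2),bot.read_clock())
save("pl",bot.camera("scene"),(210,180,130,150),4)
```

```text
True [ 0.6066 -0.3481  0.1996] [ 0.97 -1.    6.58] 12.95
```

View pics/pl.png

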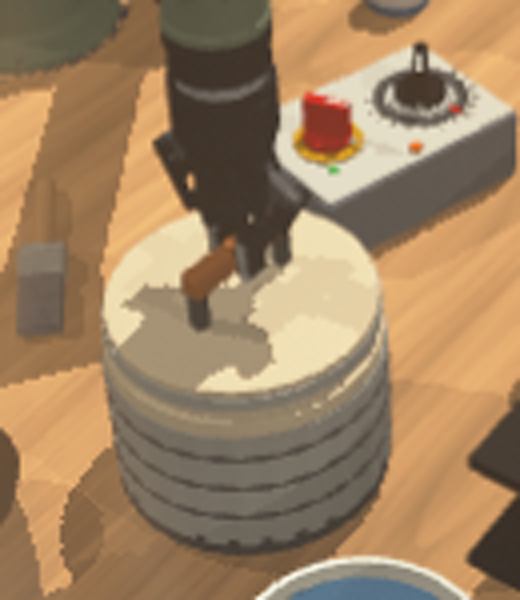

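The lid is seated at the expected height (0.1996 m). I'll release, rise and check.

Run:
```python
from h import *
bot.set_gripper(0.7); print(bot.read_ft_force().round(2))
bot.move_linear([.6066,-.3481,.30],speed=.15)
bot.move_pose([.4984,.0353,.19],Q(-.978+np.pi/2)); print(bot.read_clock(),bot.read_position().round(4))
s=bot.camera("scene");t=bot.camera("top");save("rs_raw",s);save("rt_raw",t)
save("rt",t,(280,90,200,150),4);save("rs",s,(210,140,150,150),4)
```

```text
[ 0.3  -0.32 -0.35]
15.8417 [0.4994 0.0346 0.1904]
```

View pics/rt.png

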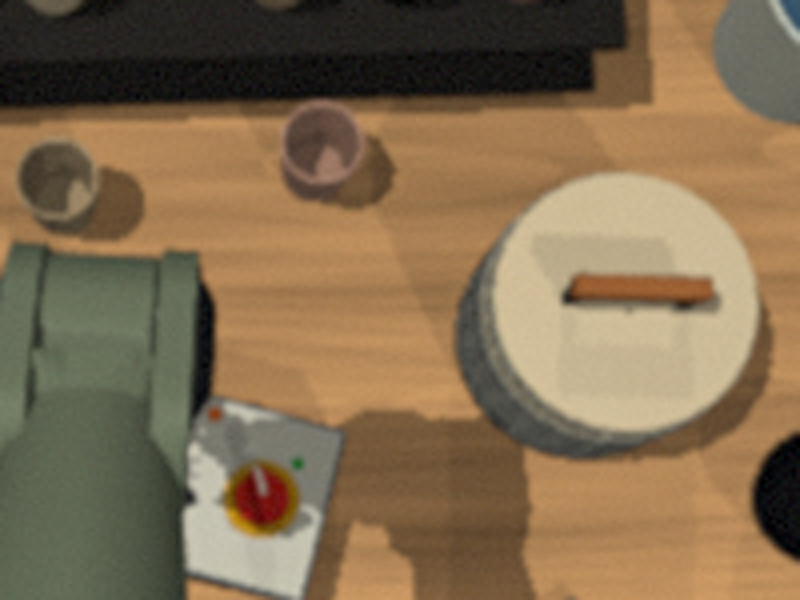

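View pics/rs.png

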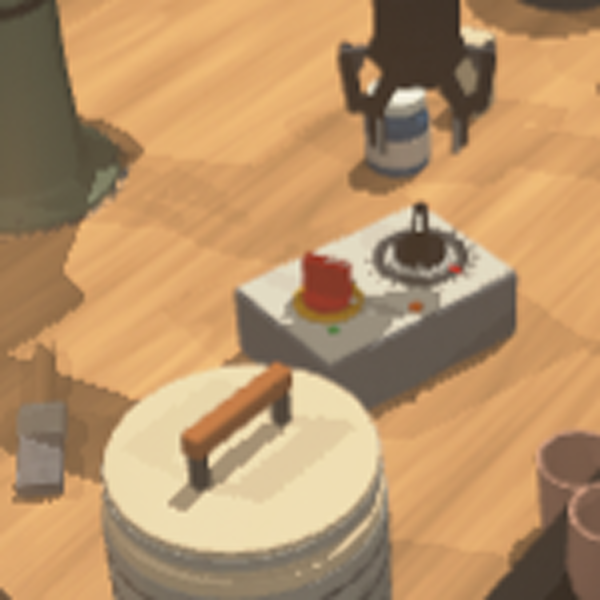

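The lid lies flat on the kiln in both views. I'll measure its centring and refine the dial angles from the saved pictures.

Run:
```python
from h import *
def fit(n,f,box,z,r,pred,tol=6):
    im=cv2.imread(f"pics/{f}.png");hsv=cv2.cvtColor(im,cv2.COLOR_BGR2HSV)
    x,y,w,h=box;sub=hsv[y:y+h,x:x+w]
    m=((sub[...,1]<92 if n=="top" else sub[...,1]<110)&(sub[...,2]>(145 if n=="top" else 160))).astype(np.uint8)*255
    ct=max(cv2.findContours(m,cv2.RETR_EXTERNAL,cv2.CHAIN_APPROX_NONE)[0],key=cv2.contourArea)
    P=back(n,ct[:,0]+[x,y],z); d=np.hypot(*(P[:,:2]-pred).T)
    k=abs(d-r)<tol/1000; print(f,k.sum(),len(P),circ(P[k],r),circ(P[k]))
k=np.array([.607,-.348])
fit("top","rt_raw",(385,125,95,85),.176,.102,k,8)
fit("scene","rs_raw",(225,220,90,80),.176,.102,k+[.003,-.0035])
im=cv2.imread("pics/top0.png").astype(int)
def cen(mask,z):
    ys,xs=np.nonzero(mask>0);w=mask[ys,xs].astype(float);return back("top",[(np.sum(xs*w)/w.sum(),np.sum(ys*w)/w.sum())],z)[0],len(xs)
x,y,w,h=298,188,32,34
sub=im[y:y+h,x:x+w]; b,g,r=sub[...,0],sub[...,1],sub[...,2]
red=np.zeros(im.shape[:2]);red[y:y+h,x:x+w]=np.clip(r-np.maximum(g,b)-40,0,None)
print("red",cen(red,.075))
# ring: dark pixels -> world annulus; fit centre by radii 34..44.5
V=im.sum(2)/3
g_=np.array([(u,v) for v in range(y-3,y+h) for u in range(x-3,x+w)])
P=back("top",g_,.0755)[:,:2]; val=np.array([V[v,u] for u,v in g_])
def cost(q):
    d=np.hypot(*(P-q).T); s=1/(1+np.exp((d-.0445)/.0015))*1/(1+np.exp(-(d-.034)/.0015))
    sel=(d>.031)&(d<.052); A=np.c_[s[sel],np.ones(sel.sum())]; c,*_=np.linalg.lstsq(A,val[sel],rcond=None); return np.std(val[sel]-A@c)
from scipy.optimize import minimize
o=minimize(cost,[.4984,.0353],method="Nelder-Mead",options=dict(initial_simplex=[[.4984,.0353],[.5004,.0353],[.4984,.0373]]));print("ring",o.x,o.fun)
p=cen(red,.075)[0][:2]-o.x; print("mark ang",np.arctan2(p[1],p[0]),np.hypot(*p))
# switch yellow/red
x,y,w,h=330,198,30,34;sub=im[y:y+h,x:x+w];b,g,r=sub[...,0],sub[...,1],sub[...,2]
ye=np.zeros(im.shape[:2]);ye[y:y+h,x:x+w]=((r-b>90))*1
print("switch",cen(ye,.08))
# pointer
x,y,w,h=308,196,14,16
print(np.round(V[y:y+h,x:x+w]).astype(int))
```

```text
rt_raw 187 187 (array([ 0.6060544, -0.3461421,  0.102    ]), np.float64(0.0012695274183510824)) (array([ 0.60596867, -0.34617186,  0.10079416]), np.float64(0.0007618893488775952))
rs_raw 162 300 (array([ 0.60846733, -0.34912616,  0.102     ]), np.float64(0.0012398323945719606)) (array([ 0.60845254, -0.34921666,  0.10099495]), np.float64(0.0008975915440728252))
red (array([0.53946507, 0.03981766, 0.075     ]), 14)
ring [0.49876567 0.03578797] 12.564047386074702
mark ang 0.09868945500164862 0.04089840454659922
switch (array([ 0.46611779, -0.06649058,  0.08      ]), 246)
[[ 59  68  88 124 135 143 139 132 120  97  80  70  68  75]
 [ 95 122 143 161 171 169 171 168 157 146 132 112  83  62]
 [144 161 159 155 149 143 145 146 151 160 159 151 115  83]
 [167 159 129 100  82  74  74  78 104 125 140 160 147 111]
 [152 114  71  42  30  24  21  27  59 105 147 171 155 123]
 [109  61  33  25  18  23  38  63 104 147 163 151 127 118]
 [ 69  25  24  25  24  53 102 136 152 154 131  88  76 103]
 [ 41  27  24  21  44  96 154 170 149 109  65  30  52  99]
 [ 35  21  23  21  51 114 156 137  88  48  19  10  40  95]
 [ 26  26  28  25  50  89 105  76  34  16  11   7  37  89]
 [ 25  28  31  32  31  43  39  21   8  13  14  13  42  98]
 [ 33  31  28  31  21  17  11  23  14  15  19  18  47 107]
 [ 47  21  26  25  17  15   7  16  20  13  18  22  62 118]
 [ 63  25  10  17  14  10  13  21  25  21  25  37  84 142]
 [113  52  10   8  10  16  18  25  29  26  42  71 115 154]
 [156 104  57  35  27  21  21  23  25  37  82 127 148 157]]
```

Run:
```python
from h import *
im=cv2.imread("pics/top0.png").astype(int)
x,y,w,h=309,190,10,9
sub=im[y:y+h,x:x+w]; d=sub[...,2]-np.maximum(sub[...,0],sub[...,1]);print(d)
w_=np.clip(d-20,0,None);ys,xs=np.nonzero(w_);ww=w_[ys,xs]
m=back("top",[(x+np.sum(xs*ww)/ww.sum(),y+np.sum(ys*ww)/ww.sum())],.075)[0][:2]
for c in ((.49876,.03579),(.4984,.0353)):
  p=m-c; print(m,np.arctan2(p[1],p[0]),np.hypot(*p))
# predicted dial pointer appearance: bar top z=.123 ; weighted line of white px within bar
V=im.sum(2)/3; x,y,w,h=311,200,9,8
pts=[];wt=[]
for v in range(y,y+h):
  for u in range(x,x+w):
    q=back("top",[(u,v)],.123)[0][:2]
    r=np.hypot(*(q-[.4988,.0358]))
    if V[v,u]>70 and r<.021: pts.append(q);wt.append(V[v,u]-70)
pts=np.array(pts);wt=np.array(wt);c=np.average(pts,axis=0,weights=wt);u,s,vt=np.linalg.svd((pts-c)*np.sqrt(wt)[:,None])
print("ptr centre",c,"dir",np.arctan2(vt[0,1],vt[0,0]),"radial dir",np.arctan2(*(c-[.4988,.0358])[::-1]),s)
```

```text
[[  4   2   1   3   3   3   4   3   3   1]
 [  4   2   3   4   4   4   4   5   3   2]
 [  3   2   0   6  29  24   7   0   1   3]
 [  4   1  -1  14  74  66  15   2  -2   1]
 [  1   1  -2  32 118 101  30   3   2   0]
 [  3  -1  -4  29  93  82  26   2  -3  -1]
 [  0  -1   1  10  37  29   8   1   1   0]
 [  0   1   2   1   5   6   4   0   2   2]
 [  1   2   1   0   0   0  -1   1   2   3]]
[0.53797429 0.0354698 ] -0.008165221083504348 0.03921559405120928
[0.53797429 0.0354698 ] 0.0042906274371593365 0.03957465106415544
ptr centre [0.50436474 0.02694681] dir 2.204288048094675 radial dir -1.0096431068655871 [0.22107065 0.0818534 ]
```

Run:
```python
from h import *
p=[.4986,.0356]
bot.move_pose(p+[.17],Q(-.96+np.pi/2))
print(bot.move_linear(p+[.097],speed=.12,until_force=8), bot.read_position().round(4),bot.read_ft_force().round(2),bot.read_moment().round(3))
bot.set_gripper(0.0,grasp_force=25); print(bot.read_gripper_width(),bot.read_ft_force().round(2),bot.read_moment().round(3),bot.read_position().round(4),bot.read_joint_positions().round(3),bot.read_clock())
save("dg",bot.camera("scene"),(250,150,100,100),6)
```

```text
False [0.4993 0.0355 0.0977] [-0.69  0.33  0.27] [ 0.005 -0.07   0.032]
0.16171576998740753 [-0.49  0.89  5.31] [0.018 0.226 0.02 ] [0.499  0.0355 0.0976] [-0.077  0.372 -0.508  0.69  -0.     0.884] 17.425
```

View pics/dg.png

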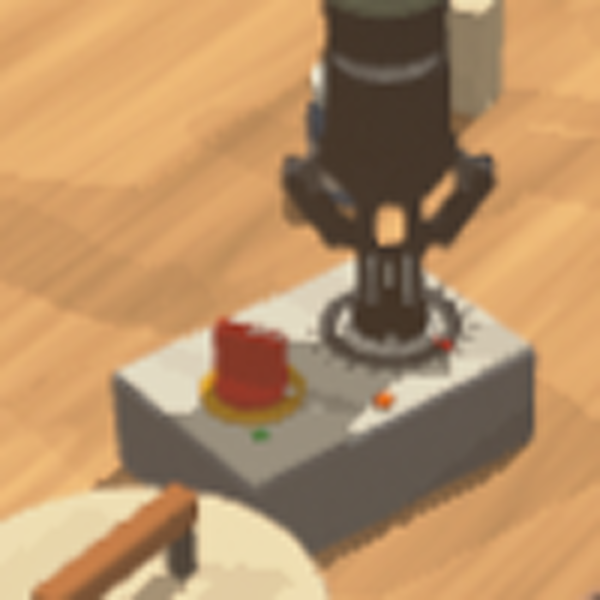

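The dial's bar is gripped (opening about 13.7 mm). Turning it now.

Run:
```python
from h import *
p=[.4986,.0356]
j=np.array(bot.read_joint_positions())
for k in np.linspace(-.96,-.003,4)[1:]:
    bot.move_pose(p+[.097],Q(k+np.pi/2)); print(bot.read_ft_force().round(2),bot.read_moment().round(3),bot.read_joint_positions().round(3)[5])
bot.set_gripper(0.7); bot.move_linear(p+[.18],speed=.15)
bot.goto_joints([-.75,.1,-.3,1.2,0,.4]) 
print(bot.read_clock(),bot.read_position())
t=bot.camera("top");s=bot.camera("scene");save("d2_raw",t);save("d2s_raw",s);save("d2",t,(285,180,90,70),8);save("d2s",s,(250,150,100,100),6)
```

```text
[-1.17 -1.69  6.07] [-0.071  0.283  0.05 ] 0.564
[-1.26 -0.48  7.36] [-0.153  0.297 -0.024] 0.245
[-1.4  -1.23  6.89] [-0.191  0.291  0.006] -0.074
21.1333 [ 0.36709924 -0.24052343  0.30134617]
```

View pics/d2.png

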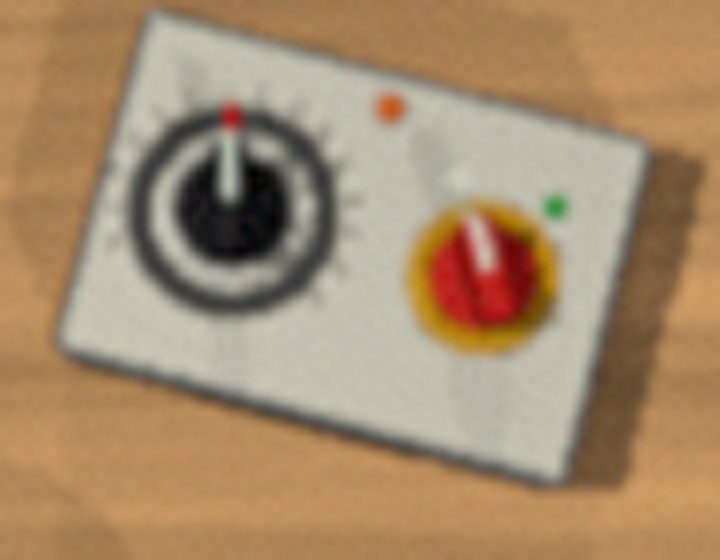

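View pics/d2s.png

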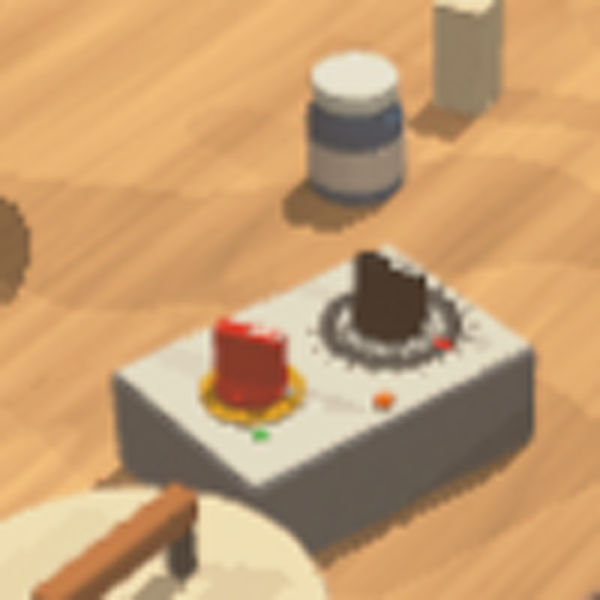

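The pointer at (230,200)→(231,125) lines up with the red mark at (231,117). I'll check it numerically and measure the switch axis.

Run:
```python
from h import *
im=cv2.imread("pics/d2_raw.png").astype(int);V=im.sum(2)/3
print(V[193:208,309:320].round().astype(int))
cs=[]
for v in range(199,204):
    w=np.clip(V[v,310:318]-60,0,None);u=310+np.sum(np.arange(8)*w)/w.sum();cs.append((u,v))
P=back("top",cs,.115)[:,:2];print(np.round(cs,2),P.round(4)); f=np.polyfit(P[:,0],P[:,1],1);print("ptr ang",np.arctan(f[0]))
d=im[...,2]-np.maximum(im[...,0],im[...,1]); w=np.clip(d[190:199,309:319]-20,0,None); print("red u",309+(w.sum(0)*np.arange(10)).sum()/w.sum())
# switch: yellow disc circle at z .076
hsv=cv2.cvtColor(im.astype(np.uint8),cv2.COLOR_BGR2HSV)
x,y,ww,h=333,202,26,26;m=((hsv[y:y+h,x:x+ww,1]>110)).astype(np.uint8)
ct=max(cv2.findContours(m,cv2.RETR_EXTERNAL,cv2.CHAIN_APPROX_NONE)[0],key=cv2.contourArea);print(circ(back("top",ct[:,0]+[x,y],.077)),ct[:,0].min(0)+[x,y],ct[:,0].max(0)+[x,y])
# geometric: dial & switch symmetric about unit? 
yaw=-.283;Rz=np.array([[np.cos(yaw),-np.sin(yaw)],[np.sin(yaw),np.cos(yaw)]]);uc=np.array([.4833,-.0152])
for q in((.4986,.0356),(.468,-.067)): print((Rz.T@(np.array(q)-uc)).round(4))
```

```text
[[129 127 122 115 112 106 121 128 124 141 166]
 [ 93  79  71  73  75  71  75  76  73  87 120]
 [ 56  55  65  80  95  84  74  70  69  55  74]
 [ 67  88 110 132 147 120  97 104  99  83  69]
 [121 134 132 143 173 137 107 135 144 134 116]
 [160 149 112 121 174 130  92 137 164 170 150]
 [157 123  76 106 172 126  68  97 133 145 140]
 [111  66  42 104 176 126  51  39  65  81  98]
 [ 58  30  27 106 172 131  47   5  15  27  59]
 [ 33  19  32 109 177 134  53  10  15  13  34]
 [ 27  16  35 109 171 129  52  10   6  14  26]
 [ 25  26  31  86 138 104  43  10  18  23  13]
 [ 22  29  24  46  75  56  25  13  16  20  16]
 [ 27  32  21  27  36  26  15  15  13  15  14]
 [ 35  21  27  33  35  28  19  23  18   7  10]]
[[313.51 199.  ]
 [313.1  200.  ]
 [313.11 201.  ]
 [313.1  202.  ]
 [313.09 203.  ]] [[0.5165 0.0343]
 [0.5133 0.0357]
 [0.5101 0.0358]
 [0.5068 0.0358]
 [0.5036 0.036 ]]
ptr ang -0.10356407287806832
red u 313.48758865248226
(array([ 0.4668735 , -0.0666222 ,  0.02878359]), np.float64(0.0014893886686176208)) [336 205] [354 223]
[0.0005 0.0531]
[-0.0002 -0.054 ]
```

The dial and the mark agree within about 0.02 rad. The dial and switch also sit symmetrically in the unit (±53.5 mm), which supports both axes. Now the switch.

Run:
```python
from h import *
p=[.4684,-.0666]
bot.set_gripper(.6)
bot.move_pose(p+[.18],Q(.242+np.pi/2))
print(bot.move_linear(p+[.097],speed=.12,until_force=8), bot.read_position().round(4))
bot.set_gripper(0.0,grasp_force=60); print(bot.read_gripper_width(),bot.read_ft_force().round(2),bot.read_moment().round(3))
for k in (-.1,-.45,-.79):
    bot.move_pose(p+[.097],Q(k+np.pi/2)); print(bot.read_ft_force().round(2),bot.read_moment().round(3),bot.read_gripper_width())
bot.set_gripper(0.6); bot.move_linear(p+[.2],speed=.15)
bot.goto_joints([-1.0,.1,-.3,1.2,0,.4]); 
print(bot.read_clock(),bot.read_position().round(3))
t=bot.camera("top");s=bot.camera("scene");save("e_raw",t);save("es_raw",s);save("e",t,(285,180,90,70),8);save("es",s,(150,130,260,200),3);save("et",t,(120,90,400,220),2)
```

```text
False [ 0.469  -0.0671  0.0977]
0.14963778299759267 [-1.63 -0.21  6.71] [-0.275  0.194 -0.219]
[-1.59 -0.9   4.95] [-0.313  0.227  0.075] 0.15176155653474796
[-1.68 -1.76  5.32] [-0.386  0.277 -0.064] 0.14995205033538714
[-1.83 -2.53  5.74] [-0.34   0.165 -0.173] 0.1479760873241922
27.475 [ 0.296 -0.324  0.301]
```

View pics/e.png

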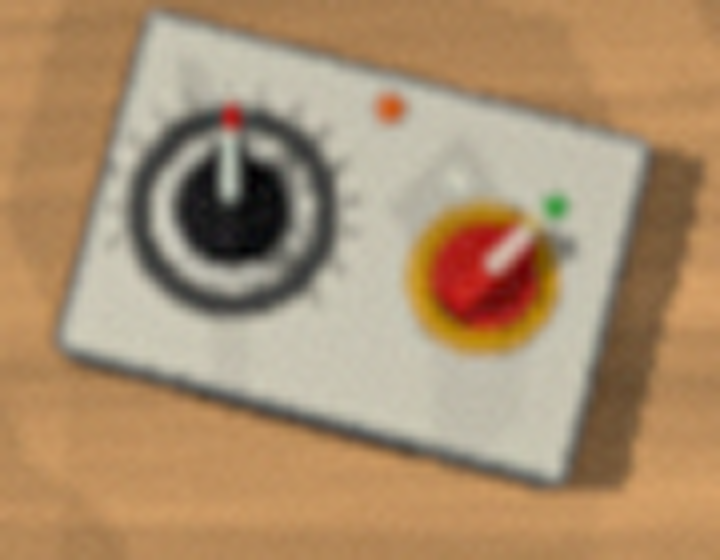

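View pics/es.png

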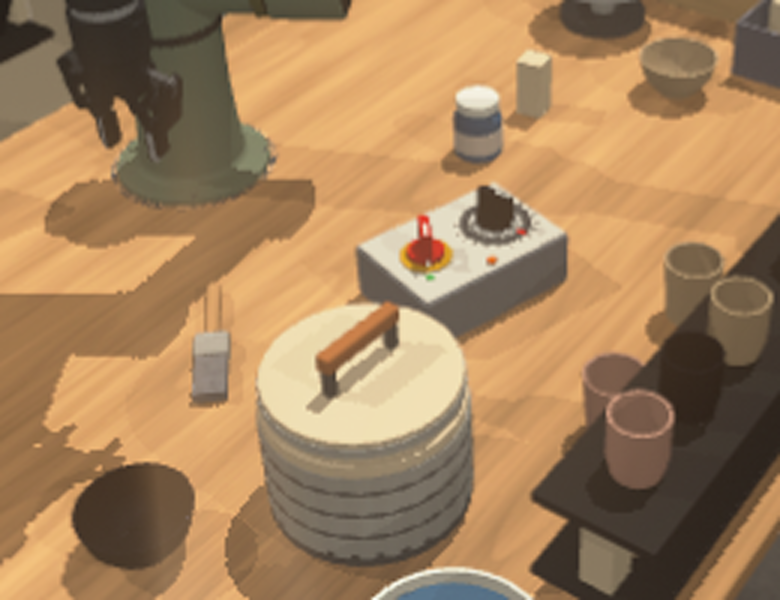

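View pics/et.png

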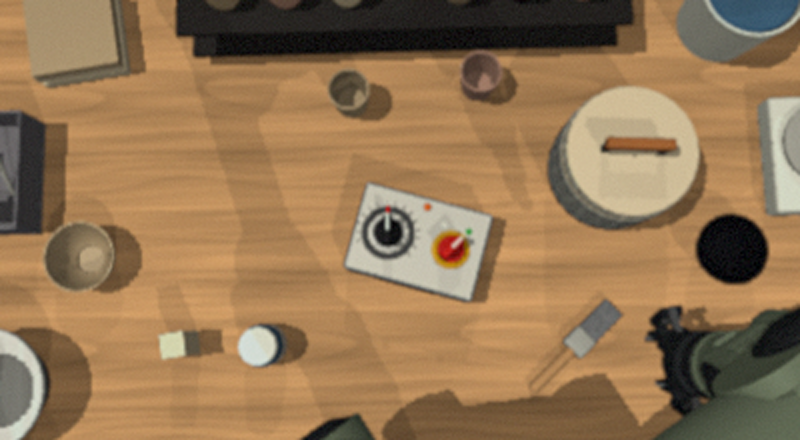

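The switch pointer (490,270)→(535,222) now points at the green dot at (556,207). The dial is unchanged, the lid is flat on the kiln, and the bystanders are where they were, so I'm handing in.

Run:
```python
from h import *
p=back("top",crop(285,180,8,[(490,270),(535,222)]),.123);print("switch ang",np.arctan2(*(p[1]-p[0])[[1,0]]))
a=cv2.imread("pics/top0.png").astype(int);b=cv2.imread("pics/e_raw.png").astype(int)
for n,(x,y,w,h) in dict(cupA=(282,120,30,30),cupB=(345,108,30,30),bowl=(140,200,40,38),bowl2=(464,195,42,40),jar=(238,250,22,24),prop=(198,252,18,18),brush=(382,238,40,40)).items(): print(n,abs(a-b)[y:y+h,x:x+w].mean().round(1))
print(bot.close_job(),bot.read_clock())
```

```text
switch ang -0.7785479387577506
cupA 7.3
cupB 4.6
bowl 2.0
bowl2 4.0
jar 3.7
prop 2.0
brush 2.8
the job is handed in; nothing more can be done
the job is handed in; nothing more can be done
```

The kiln is ready to fire and the job is handed in, at about 27.5 s of the 72 s allowed. I did the three steps in the order asked: lid on, dial to the red mark, then the power switch on.

- **Lid:** I gripped it by the handle, set it on the kiln until the tool felt light contact (a 4 N change), and let go. It lies flat at the expected height. My final fits from both cameras put it 2–3 mm off the kiln's centre. A fit from one camera while it hovered had shown under 1 mm. I left it there, because 2–3 mm is about what these fits can resolve.
- **Dial:** The pointer lines up with the red mark to within about 0.02 rad. I took the pointer angle by hand from pixel brightness, because the automatic line fit was thrown off by pixels beyond the pointer and gave -0.10 rad.
- **Switch:** It turned past the half-way point and rests pointing at the green dot. I measured -0.78 rad against an expected -0.81 rad for fully on; my earlier "off" reading was out by a similar amount.
- **Cups, bowls, jar, prop and brush:** All look to be in the same places in the before and after pictures. Cup A's spot changed most in the before/after comparison, but I saw no movement and took it to be shadow. The arm was clear of everything when I handed in.

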